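# Ring the bell, point at the bottle and show where it goes

## Robot

A 6-joint arm with a two-finger parallel gripper is mounted at the origin on the work surface. World frame = base frame: x ahead of the robot, y to its left, z up, the work surface at z = 0. Lengths are in m, angles in rad, forces in N, time in s.
With the tool pointing down it reaches from about 0.375 to 0.9 m from the base axis. Payload 3.1 kg.
Tool frame: the origin (TCP) lies between the finger pads, 19 mm behind the fingertips; this is the grasp point; z points along the fingers, y is the line along which they close (so a half turn about z gives the same grasp; the last joint's range is limited). The gripper opens to 85 mm and grips with 20 to 120 N. Pads are 22 mm wide; open, the fingers measure 114 mm over their backs; the gripper's body (76 mm by 85 mm) begins 54 mm behind the grasp point. The pads swing forward as they close: fully open they stand 13 mm farther back than shut.
Start: joints at [1.067, 0.527, 1.433, -0, 1.181, -0.178], TCP at [0.199, 0.592, 0.25] pointing down, gripper open.
Joint ranges: [-3.08, 3.08], [-0.75, 2.2], [0.22, 2.44], [-1.43, 4.57], [0, 2.65], [-2.85, 2.85]. Speed limits (rad/s): [2.79, 2.79, 3.14, 3.14, 3.14, 3.14].

## Interface

Orientations are given as a unit quaternion [x, y, z, w].
In Python, from station import readout, cams, sign_off gives the robot as it stands.
- The arm moves only by the tool send_rows, never from a script. Its argument "commands" is text: rows parted by semicolons, each of 5 numbers parted by spaces: the finger opening in mm, from 0 to 85.4, then the shift along the tool's x, y, z each as a share of 0.02 m, from -1 to 1, then the turn about the tool's z as a share of 4 degrees, from -1 to 1. In form: grip dx dy dz spin; .... A call has 1 to 20 rows; each row shifts and turns the commanded pose from where the row before left it, along the tool's axes as they then stand; what a row does not reach is not made up. A row lasts 1/12 s, in which the tool goes at most 41.7 mm and 7.16 degrees, less where a joint would pass 70% of its speed; a pose out of reach is approached as far as the arm can. A call with a number of a shift or a turn outside -1 to 1 is refused whole. A call with a gripper value outside its range is refused whole. The fingers move at their own pace and stop on an object; "grip_force" is the grip in N (left out, the last holds). Time passes only in rows, so rows that do not move let the fingers close. It gives the time, the measured TCP pose, the force, the opening and the grip force at its end, in the units of the state.
- readout.sense(): the state, without advancing time (a new reading comes with each control period).
- cams.snapshot(name): name is "scene" or "side" or "wrist"; returns a dict with "pixels" (480x640x3 uint8, red, green, blue), "intrinsics" (3x3 intrinsics, pixels), "eye" and "rotation" of the camera in the world. Camera axes: x right, y down, z forward; pixel columns grow to the right and rows downward; lengths in m; the calibration is good to about 2 mm. The wrist camera is an equidistant fisheye: a pixel r from the principal point sees the ray r / f radians off the axis. A picture is of the moment at which its call begins. There is no depth.
- sign_off(): hands the job in; it is judged then, once.
The state is a dict: "t": time; "q": joint angles; "qd": joint speeds; "tau": joint torques, N m; "tcp_pos": TCP position; "tool_rot": TCP orientation; "force": force on the tool from outside, world axes, zero at the start; "ft_torque": the same for the moment, N m; "finger_gap": opening from 0.0 (shut) to 1.0 (fully open); "gripper_force": force on a finger pad.
Only numpy, scipy, OpenCV 4.12 (cv2) and the standard library are available. Lean on these libraries where they do the work, as an engineer would, in place of code of your own. Each camera call takes 0.05 s, during which the arm holds its last target. There are 200 camera calls.

## Task

Show the stockroom helper where a bottle belongs: press the red call bell right down and let it go, then point down at the cap of the blue-capped bottle from about two centimetres straight above it for two seconds. Next point down in the same way at the empty bay of the wooden crate, fingertips about two centimetres above the middle of its mouth at rim level, for two seconds, and finish still pointing there. Only point: pick nothing up, do not touch the bottles, the crate, the tins, the mug or the screwdriver, and on the way keep the fingertips well above the other bottles and the tins (some 5 cm or more).

Things in the scene. Friction and masses are not known exactly. Their poses are not given: they have to be found in the camera images.
- bell (a joint): travel of the red round push button of the call bell, in m: 0 up, 0.006 fully down; it springs back when let go. Fully down takes 5 N; it rings from 0.004 on
- bell_top (a point): centre of the top face of the bell's red button (36 mm across), which is pressed straight down. It sits in a low black housing on the middle of a fixed grey call box, 110 x 90 x 50 mm high, on the robot's left; the button is the highest part
- bottle_yellow: loose white bottle, 56 mm across and 130 mm tall, with a yellow cap and a yellow label, standing upright, 0.2 kg; origin at the centre of its underside, z up; to be left alone
- bottle_yellow_cap (a point): centre of the top of the yellow cap, 130 mm above the table
- bottle_red: loose white bottle, 56 mm across and 130 mm tall, with a red cap and a red label, standing upright, 0.2 kg; origin at the centre of its underside, z up; to be left alone
- bottle_red_cap (a point): centre of the top of the red cap, 130 mm above the table
- bottle_blue: loose white bottle, 56 mm across and 130 mm tall, with a blue cap and a blue label, standing upright, 0.2 kg; origin at the centre of its underside, z up; this is the one to point at
- bottle_blue_cap (a point): centre of the top of the blue cap, 130 mm above the table
- bottle_green: loose white bottle, 56 mm across and 130 mm tall, with a green cap and a green label, standing upright, 0.2 kg; origin at the centre of its underside, z up; to be left alone
- bottle_green_cap (a point): centre of the top of the green cap, 130 mm above the table
- crate: fixed square pale wooden crate, 175 x 175 mm and 65 mm high, open at the top, walls and cross divider 5 mm thick, making 2 x 2 bays of 80 mm, floor 5 mm; three bays hold a tin each and one is empty; origin at the centre of its underside, x and y along its sides
- free_bay_mouth (a point): the middle of the mouth of the crate's empty bay, level with the crate's rim, 65 mm above the table. The floor of this bay is covered by a yellow pad, 66 mm square, which can be seen from above
- tin0: loose blue tin with a bare steel lid, 58 mm across and 55 mm tall, in one of the crate's bays, its top 5 mm below the rim; origin at the centre of its underside; to be left alone
- tin0_top (a point): centre of that tin's lid, 60 mm above the table
- tin1: loose blue tin with a bare steel lid, 58 mm across and 55 mm tall, in one of the crate's bays, its top 5 mm below the rim; origin at the centre of its underside; to be left alone
- tin1_top (a point): centre of that tin's lid, 60 mm above the table
- tin2: loose blue tin with a bare steel lid, 58 mm across and 55 mm tall, in one of the crate's bays, its top 5 mm below the rim; origin at the centre of its underside; to be left alone
- tin2_top (a point): centre of that tin's lid, 60 mm above the table
- mug: loose blue mug, 80 mm across, 90 mm tall, at the far side of the table; origin under its centre; a bystander
- screwdriver: loose screwdriver lying at the far side of the table, origin at its underside; a bystander
There are look-alikes about, which are no part of the job. Leave any turquoise look-alike of the part that bears bell alone. What is shaped like the bottle_blue but purple is not meant.

How it is judged:
On the way, in this order (a step that is already met when the one before it is completed fails the run):
1. the bell's button is pressed at least 4 mm down (value of joint bell above 0.004 m), for 0.02 s.
2. the bell is let go again (value of joint bell below 0.0015 m), for 0.1 s.
3. the tool points down at the blue cap for 1.5 s: tool point within 25 mm sideways of it and 21 to 60 mm above it (fingertips 2 to 41 mm) (horizontal distance between the grasp point and bottle_blue_cap below 0.025 m and z of the grasp point in the frame of bottle_blue_cap between 0.021 and 0.06 m and angle between the grasp point's own z axis and vertical above 2.5 rad), for 1.5 s.
4. the tool points down at the mouth of the empty bay for 1.5 s, within the same limits (horizontal distance between the grasp point and free_bay_mouth below 0.025 m and z of the grasp point in the frame of free_bay_mouth between 0.021 and 0.06 m and angle between the grasp point's own z axis and vertical above 2.5 rad), for 1.5 s.
At the end, for the whole second after the job is handed in: The tool still points down (within 36 degrees) at the empty bay, tool point within 25 mm sideways of the middle of its mouth and 21 to 60 mm above the rim; the bell is up; all bottles, tins, mug and screwdriver rest within 10 mm of their starts, bottles upright (all of step 4 and value of joint bell below 0.0015 m and distance of each of bottle_yellow, bottle_red, bottle_blue, bottle_green, tin0, tin1, tin2, mug, screwdriver from where it was at the start of the episode below 0.01 m and linear speed of each of bottle_yellow, bottle_red, bottle_blue, bottle_green, tin0, tin1, tin2, mug, screwdriver below 0.02 m/s and angle between each of bottle_yellow, bottle_red, bottle_blue, bottle_green's own z axis and vertical below 0.1 rad); the robot touches nothing.
It fails at once if a bottle, a tin, the mug or the screwdriver is moved by more than 10 mm, knocked over or lifted (distance of any of bottle_yellow, bottle_red, bottle_blue, bottle_green, tin0, tin1, tin2, mug, screwdriver from where it was at the start of the episode above 0.01 m or angle between any of bottle_yellow, bottle_red, bottle_blue, bottle_green's own z axis and vertical above 0.3 rad).
It fails at once if the robot touches a bottle, a tin, the crate, the mug or the screwdriver (contact force between any of the arm, the fingers and bottle_yellow above 0.5 N or contact force between any of the arm, the fingers and bottle_red above 0.5 N or contact force between any of the arm, the fingers and bottle_blue above 0.5 N or contact force between any of the arm, the fingers and bottle_green above 0.5 N or contact force between any of the arm, the fingers and tin0 above 0.5 N or contact force between any of the arm, the fingers and tin1 above 0.5 N or contact force between any of the arm, the fingers and tin2 above 0.5 N or contact force between any of the arm, the fingers and mug above 0.5 N or contact force between any of the arm, the fingers and screwdriver above 0.5 N or contact force between any of the arm, the fingers and crate above 0.5 N).
It fails at once if the fingertips come down over another bottle or over a tin: the tool point within 25 mm sideways of its middle and less than 60 mm above its top (fingertips less than about 40 mm above it) ((horizontal distance between the grasp point and bottle_yellow_cap below 0.025 m and z of the grasp point in the frame of bottle_yellow_cap below 0.06 m) or (horizontal distance between the grasp point and bottle_red_cap below 0.025 m and z of the grasp point in the frame of bottle_red_cap below 0.06 m) or (horizontal distance between the grasp point and bottle_green_cap below 0.025 m and z of the grasp point in the frame of bottle_green_cap below 0.06 m) or (horizontal distance between the grasp point and tin0_top below 0.025 m and z of the grasp point in the frame of tin0_top below 0.06 m) or (horizontal distance between the grasp point and tin1_top below 0.025 m and z of the grasp point in the frame of tin1_top below 0.06 m) or (horizontal distance between the grasp point and tin2_top below 0.025 m and z of the grasp point in the frame of tin2_top below 0.06 m)).
It also fails if it takes over 48 s, if anything falls off the work surface, if the arm or the gripper's body presses on something with over 40 N, if the wrist force passes 120 N, or if a joint passes its speed limit or range.

## Working session

There is one attempt and no reset: what is moved stays moved. The work goes in short steps, Python scripts to look and compute and a tool call to move; the robot and the scene stay as the last step left them, time stands still between calls to the robot, and variables do not carry over. Pictures are saved under pics/ and viewed, at most 10 in all, crops included, and the job is handed in when it is done.

Besides the shell and the picture viewer there is one more tool, called after "Emit:" by a JSON object that holds its "method" and its "body", one argument or row to a line. send_rows: Moves the arm, as the interface text tells. Its arguments: {"type":"object","properties":{"commands":{"type":"string"},"grip_force":{"type":"number"}},"required":["commands"]}

```bash
mkdir -p pics; cat > h.py <<'E'
import numpy as np, cv2
from station import readout, cams, sign_off
def snap(n):
    s=cams.snapshot(n); np.savez(f'pics/{n}.npz',**{k:np.array(s[k]) for k in ("pixels","intrinsics","eye","rotation")})
    return s
def ray(s,u,v,fish=False):
    K=np.array(s["intrinsics"]);x=(u-K[0,2])/K[0,0];y=(v-K[1,2])/K[1,1]
    if fish:
        r=np.hypot(x,y);d=np.array([x/r*np.sin(r),y/r*np.sin(r),np.cos(r)]) if r>0 else np.array([0,0,1.])
    else: d=np.array([x,y,1.])
    d=np.array(s["rotation"])@d; return np.array(s["eye"]),d/np.linalg.norm(d)
def plane(s,u,v,z,fish=False):
    o,d=ray(s,u,v,fish); return o+d*(z-o[2])/d[2]
def tri(rays):
    A=np.zeros((3,3));b=np.zeros(3)
    for o,d in rays: P=np.eye(3)-np.outer(d,d);A+=P;b+=P@o
    p=np.linalg.solve(A,b); return p,[np.linalg.norm(np.cross(p-o,d)) for o,d in rays]
E
python3 - <<'E'
from h import *
for n in("scene","side","wrist"):
    s=snap(n);cv2.imwrite(f'pics/{n}0.png',s["pixels"][:,:,::-1]);print(n,s["eye"],np.round(s["rotation"],3).tolist(),s["intrinsics"])
r=readout.sense();print(r["t"],r["tcp_pos"],r["tool_rot"],r["finger_gap"])
E
```

```text
scene [0.96602752 0.7127855  0.79211756] [0.227, 0.884, -0.394, -0.104] [[520.10726024   0.         320.3390721 ]
 [  0.         520.10726024 239.90716228]
 [  0.           0.           1.        ]]
side [ 0.35452912 -0.77839731  0.79876617] [0.898, -0.112, 0.049, -0.422] [[469.91658286   0.         316.36553027]
 [  0.         469.91658286 237.63099433]
 [  0.           0.           1.        ]]
wrist [0.12491412 0.61739036 0.37160757] [0.802, 0.577, 0.09, 0.126] [[371.64829954   0.         322.61294978]
 [  0.         371.64829954 236.62062894]
 [  0.           0.           1.        ]]
0.15 [0.1991828  0.59187434 0.24925929] [ 1.61710127e-01  9.86837952e-01 -7.82347319e-04 -2.81489274e-04] 0.997588254403536
```

View pics/scene0.png

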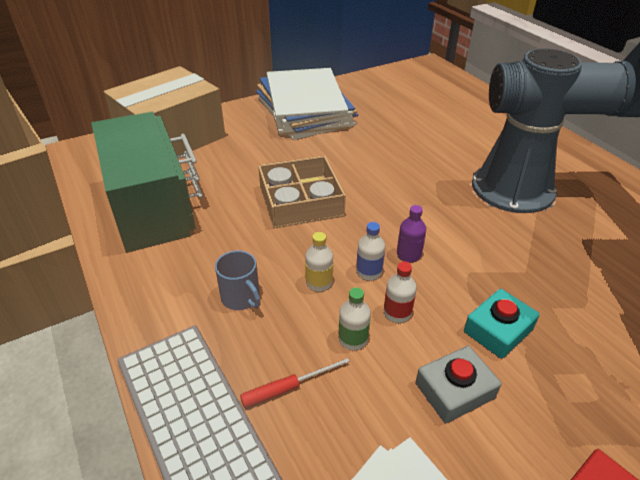

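View pics/side0.png

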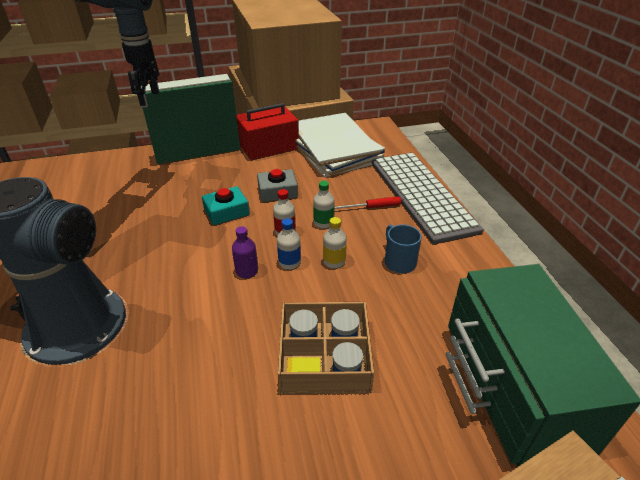

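View pics/wrist0.png

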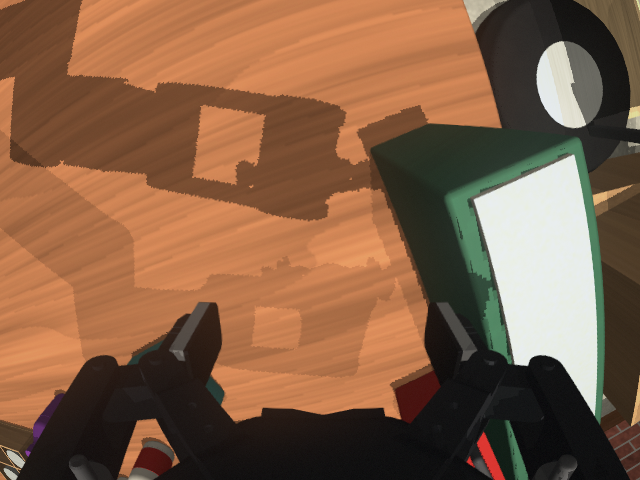

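Scene view: grey box with the real bell at (461,371), turquoise decoy at (507,310), blue cap at (373,229), crate around (302,190). Side view: bell at (277,174), blue cap at (288,225), yellow pad at (304,365) in the near-left bay. The wrist view shows no target, but a green panel stands beside the gripper.

```bash
cat > m.py <<'E'
from h import *
S={n:np.load(f'pics/{n}.npz') for n in("scene","side")}
def blob(n,seed,lo,hi,w=20,lo2=None,hi2=None):
    hsv=cv2.cvtColor(S[n]["pixels"],cv2.COLOR_RGB2HSV);m=cv2.inRange(hsv,lo,hi)
    if lo2: m|=cv2.inRange(hsv,lo2,hi2)
    k=np.zeros_like(m);x,y=seed;k[y-w:y+w,x-w:x+w]=1;m*=k
    c,l,st,ce=cv2.connectedComponentsWithStats(m);i=1+np.argmax(st[1:,4]);return ce[i],st[i]
R=dict(lo=(0,150,60),hi=(6,255,255),lo2=(172,150,60),hi2=(180,255,255))
items={'bell':((461,371),(277,174),R),'fake':((507,310),(223,195),R),
'blue':((373,229),(288,225),dict(lo=(105,150,60),hi=(122,255,255),w=9)),
'redc':((404,269),(283,195),dict(R,w=8)),
'yel':((319,239),(335,224),dict(lo=(22,150,60),hi=(34,255,255),w=8)),
'green':((356,295),(324,186),dict(lo=(45,130,30),hi=(80,255,255),w=8)),
'purp':((416,211),(241,232),dict(lo=(125,100,30),hi=(160,255,255),w=7)),
'pad':((316,180),(304,365),dict(lo=(24,180,80),hi=(34,255,255),w=24))}
for k,(a,b,o) in items.items():
    try:
        (ca,sa),(cb,sb)=blob("scene",a,**o),blob("side",b,**o)
        p,e=tri([ray(S["scene"],*ca),ray(S["side"],*cb)])
        print(k,ca.round(1),sa,cb.round(1),sb,p.round(4),np.round(e,4))
    except Exception as ex: print(k,ex)
E
python3 m.py
python3 - <<'E'
import sys
sys.path.insert(0,'.')
from h import *
a=[]
for n,(y0,y1,x0,x1) in {"scene":(150,230,250,355),"side":(290,400,270,380)}.items():
    p=np.load(f'pics/{n}.npz')["pixels"][y0:y1,x0:x1,::-1]
    a.append(cv2.resize(p,(400,int(400*p.shape[0]/p.shape[1]))))
h=max(x.shape[0] for x in a)
cv2.imwrite('pics/crop.png',np.hstack([cv2.copyMakeBorder(x,0,h-x.shape[0],0,0,0) for x in a]))
E
```

```text
bell matmul: Input operand 1 has a mismatch in its core dimension 0, with gufunc signature (n?,k),(k,m?)->(n?,m?) (size 3 is different from 4)
fake matmul: Input operand 1 has a mismatch in its core dimension 0, with gufunc signature (n?,k),(k,m?)->(n?,m?) (size 3 is different from 4)
blue matmul: Input operand 1 has a mismatch in its core dimension 0, with gufunc signature (n?,k),(k,m?)->(n?,m?) (size 3 is different from 4)
redc matmul: Input operand 1 has a mismatch in its core dimension 0, with gufunc signature (n?,k),(k,m?)->(n?,m?) (size 3 is different from 4)
yel matmul: Input operand 1 has a mismatch in its core dimension 0, with gufunc signature (n?,k),(k,m?)->(n?,m?) (size 3 is different from 4)
green matmul: Input operand 1 has a mismatch in its core dimension 0, with gufunc signature (n?,k),(k,m?)->(n?,m?) (size 3 is different from 4)
purp matmul: Input operand 1 has a mismatch in its core dimension 0, with gufunc signature (n?,k),(k,m?)->(n?,m?) (size 3 is different from 4)
pad attempt to get argmax of an empty sequence
```

View pics/crop.png

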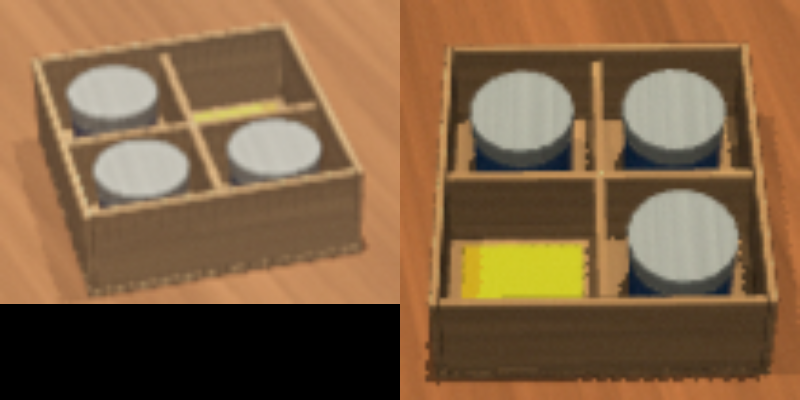

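Crop: rim corners are clear in both views, and the empty bay with the yellow pad is top right in scene and bottom left in side, i.e. towards -x, -y. I'll fix the quaternion handling and triangulate.

```bash
sed -i 's/d=np.array(s\["rotation"\])@d/d=Rn.from_quat(s["rotation"]).apply(d)/; s/^import numpy as np, cv2/import numpy as np, cv2\nfrom scipy.spatial.transform import Rotation as Rn/' h.py
cat >> m.py <<'E'
sc={'--':(287,27),'+-':(35,62),'-+':(362,172),'++':(88,212)};si={'--':(32,302),'+-':(373,300),'-+':(48,46),'++':(347,46)}
C={}
for k in sc:
    a=np.array(sc[k])*105/400+[250,150];b=np.array(si[k])*110/400+[270,290]
    C[k],e=tri([ray(S["scene"],*a),ray(S["side"],*b)]);print(k,C[k].round(4),np.round(e,4))
c=sum(C.values())/4;ex=(C['+-']+C['++']-C['--']-C['-+']);ex/=np.linalg.norm(ex);ey=(C['-+']+C['++']-C['--']-C['+-']);ey/=np.linalg.norm(ey)
print(c,ex,ey,'bay',c-.0425*(ex+ey))
(cb,sb)=blob("side",(304,365),(24,180,80),(34,255,255),w=24);print('pad@6mm',cb,sb,plane(S["side"],*cb,.006))
E
python3 m.py
```

```text
bell [461.5 368.8] [451 359  23  21 386] [276.  172.8] [270 169  13   9  89] [0.5205 0.3939 0.0671] [0.0007 0.0007]
fake [506.  307.9] [496 300  22  17 286] [223.3 192.3] [217 188  13  10 102] [0.3617 0.331  0.0669] [0.0012 0.0012]
blue [373.7 225.3] [368 223  11   6  23] [287.  223.6] [282 218  11  12 100] [0.4909 0.0758 0.1261] [0.0011 0.0011]
redc [404.  268.4] [398 261  14  16 181] [282.4 193.7] [277 189  11  11  98] [0.5056 0.2015 0.1234] [0.0004 0.0004]
yel [318.3 239.8] [313 237  13   5  23] [334.6 222.3] [329 217  12  12 111] [0.6033 0.057  0.1214] [0.0013 0.0013]
green [361. 291.] [361 291   1   1   1] [323.3 185. ] [319 181  10   9  76] [0.6107 0.2125 0.1267] [0.0044 0.0044]
purp [415.4 211.2] [410 205  12  13 135] [241.2 232.6] [236 227  12  12 119] [0.3852 0.0744 0.121 ] [0.0004 0.0004]
pad attempt to get argmax of an empty sequence
-- [ 0.4037 -0.2732  0.0606] [0.0006 0.0006]
+- [ 0.5698 -0.3147  0.0611] [0.0005 0.0005]
-+ [ 0.444  -0.1076  0.0628] [0.0005 0.0005]
++ [ 0.6095 -0.1509  0.0639] [0.002 0.002]
[ 0.50676245 -0.21159279  0.06209092] [ 0.968783   -0.24786934  0.00450345] [0.23575032 0.97170136 0.01477355] bay [ 0.45556979 -0.24235565  0.06127164]
pad@6mm [303.54008439 364.22995781] [287 357  33  15 474] [ 0.4594787  -0.22818078  0.006     ]
```

Emit:
{"method": "send_rows", "body": {
  "commands": "0 -0.5 -0.85 0 0; 0 -0.98 -0.85 0 0; 0 -1 -0.85 0 0; 0 -1 -0.85 0 0; 0 -1 -0.85 0 0; 0 -1 0 0 0; 0 -1 0 0 0; 0 -1 0 0 0; 0 -1 0 0 0; 0 -1 0 0 0; 0 -1 0 0 0; 0 -1 0 0 0; 0 -1 0 0 0; 0 -1 0 0 0; 0 -1 0 0 0; 0 -1 0 0 0; 0 -1 0 0 0; 0 -1 0 0 0; 0 -0.9 0 0 0; 0 0 0 0 0"
}}

```text
t: 1.82
tcp_pos: [0.5242, 0.393, 0.2496]
tool_rot: [0.163, 0.987, 0.0, 0.001]
force: [0.2, -0.1, 0.2]
finger_gap: -0.001
gripper_force: 0.0
```

```bash
python3 - <<'E'
from h import *
r=readout.sense();p=np.array(r["tcp_pos"]);R=Rn.from_quat(r["tool_rot"])
print(r["t"],p,r["finger_gap"],np.array(r["force"]).round(2))
s=snap("wrist");cv2.imwrite('pics/wrist1.png',s["pixels"][:,:,::-1]);print(s["eye"])
print('to bell, tool axes',R.inv().apply(np.array([.5205,.3935,.07])-p))
E
```

```text
1.8167 [0.52416736 0.39300997 0.24956332] -0.0012677238363347743 [ 0.22 -0.14  0.18]
[0.44961258 0.41866748 0.37182537]
to bell, tool axes [ 0.00405088 -0.00081879  0.17955388]
```

View pics/wrist1.png

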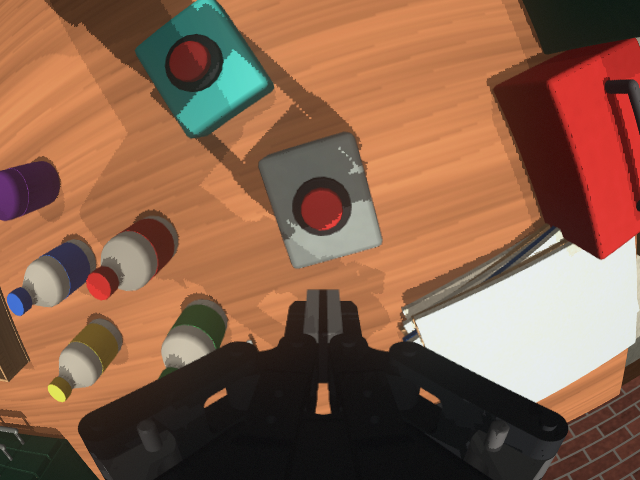

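Wrist view: the bell's button is at about (322,206) on the grey box, ahead of the closed fingers, with the blue cap at (19,301). I'll add this third view as a check.

```bash
python3 - <<'E'
from h import *
W=np.load('pics/wrist.npz');S=np.load('pics/scene.npz');D=np.load('pics/side.npz')
hsv=cv2.cvtColor(W["pixels"],cv2.COLOR_RGB2HSV)
def cen(lo,hi,x,y,w):
    m=cv2.inRange(hsv,lo,hi);k=np.zeros_like(m);k[max(y-w,0):y+w,max(x-w,0):x+w]=1;M=cv2.moments(m*k,True);return M['m10']/M['m00'],M['m01']/M['m00'],M['m00']
for n,b,a,d,z in(("bell",cen((0,120,60),(8,255,255),322,206,32),(461.5,368.8),(276,172.8),.07),("blue",cen((105,150,60),(122,255,255),19,301,16),(373.5,228.5),(287.,223.),.125)):
    print(n,b,plane(W,b[0],b[1],z,True).round(4))
    p,e=tri([ray(W,b[0],b[1],True),ray(S,*a),ray(D,*d)]);print(p.round(4),np.round(e,4))
E
```

```text
bell (321.3906359189378, 208.67295597484278, 1431.0) [0.5188 0.3948 0.07  ]
[0.5201 0.3941 0.0668] [0.0007 0.001  0.0005]
blue (14.890688259109313, 303.90283400809716, 247.0) [0.4932 0.0763 0.125 ]
[0.493  0.0795 0.1245] [0.0022 0.0021 0.0004]
```

Emit:
{"method": "send_rows", "body": {
  "commands": "0 0.215 0 0.6 0; 0 0 0 1 0; 0 0 0 1 0; 0 0 0 1 0; 0 0 0 1 0; 0 0 0 1 0; 0 0 0 1 0; 0 0 0 0.6 0; 0 0 0 0.4 0; 0 0 0 0 0; 0 0 0 0 0"
}}

```text
t: 2.78
tcp_pos: [0.5164, 0.3961, 0.0982]
tool_rot: [0.162, 0.987, 0.0, -0.0]
force: [0.4, 0.6, 0.5]
finger_gap: -0.0
gripper_force: 0.0
```

Emit:
{"method": "send_rows", "body": {
  "commands": "0 0 0 0.1 0; 0 0 0 0.1 0; 0 0 0 0 0; 0 0 0 0 0"
}}

```text
t: 3.12
tcp_pos: [0.5168, 0.3959, 0.0946]
tool_rot: [0.162, 0.987, 0.0, 0.0]
force: [-0.8, 0.7, 0.1]
finger_gap: 0.001
gripper_force: 0.0
```

Emit:
{"method": "send_rows", "body": {
  "commands": "0 0 0 0.1 0; 0 0 0 0 0; 0 0 0 0 0"
}}

```text
t: 3.37
tcp_pos: [0.5165, 0.3958, 0.092]
tool_rot: [0.162, 0.987, -0.0, -0.0]
force: [-0.5, 0.1, 0.3]
finger_gap: -0.002
gripper_force: 0.0
```

Emit:
{"method": "send_rows", "body": {
  "commands": "0 -0.2 0 0.1 0; 0 0 0 0.1 0; 0 0 0 0 0; 0 0 0 0 0"
}}

```text
t: 3.7
tcp_pos: [0.521, 0.3945, 0.0883]
tool_rot: [0.162, 0.987, 0.0, 0.001]
force: [0.3, -0.5, 3.1]
finger_gap: 0.001
gripper_force: 1.4
```

Emit:
{"method": "send_rows", "body": {
  "commands": "0 0 0 0.1 0; 0 0 0 0 0; 0 0 0 0 0"
}}

```text
t: 3.95
tcp_pos: [0.521, 0.3946, 0.0864]
tool_rot: [0.162, 0.987, 0.0, 0.001]
force: [0.6, -0.9, 3.6]
finger_gap: -0.001
gripper_force: 1.9
```

Contact has been made, so I'll press on down a little at a time.

Emit:
{"method": "send_rows", "body": {
  "commands": "0 0 0 0.1 0; 0 0 0 0 0; 0 0 0 0 0"
}}

```text
t: 4.2
tcp_pos: [0.521, 0.3946, 0.0848]
tool_rot: [0.162, 0.987, 0.0, 0.001]
force: [1.0, -1.8, 7.4]
finger_gap: 0.003
gripper_force: 3.4
```

Emit:
{"method": "send_rows", "body": {
  "commands": "0 0 0 0.1 0; 0 0 0 0 0; 0 0 0 0 0"
}}

```text
t: 4.45
tcp_pos: [0.521, 0.3946, 0.0846]
tool_rot: [0.162, 0.987, 0.0, 0.001]
force: [-1.3, -3.5, 15.1]
finger_gap: 0.001
gripper_force: 7.8
```

The force jumped to 15 N with no further travel, so the button is fully down. I'll release and rise.

Emit:
{"method": "send_rows", "body": {
  "commands": "0 0 0 -0.5 0; 0 0 0 -1 0; 0 0 0 -1 0; 0 0 0 -1 0; 0 0 0 -1 0; 0 0 0 -1 0; 0 0 0 -1 0; 0 0 0 -1 0; 0 0 0 -1 0; 0 0 0 0 0; 0 0 0 0 0"
}}

```text
t: 5.37
tcp_pos: [0.5203, 0.3948, 0.2524]
tool_rot: [0.162, 0.987, 0.001, 0.0]
force: [-0.3, 0.2, -0.6]
finger_gap: -0.007
gripper_force: 0.0
```

Emit:
{"method": "send_rows", "body": {
  "commands": "0 -0.1 -0.5 0 0; 0 -0.23 -1 0 0; 0 -0.23 -1 0 0; 0 -0.23 -1 0 0; 0 -0.23 -1 0 0; 0 -0.23 -1 0 0; 0 -0.23 -1 0 0; 0 -0.23 -1 0 0; 0 -0.23 -1 0 0; 0 -0.23 -1 0 0; 0 -0.23 -1 0 0; 0 -0.23 -1 0 0; 0 -0.23 -1 0 0; 0 -0.23 -1 0 0; 0 -0.23 -1 0 0; 0 -0.23 -0.6 0 0; 0 -0.13 -0.4 0 0; 0 0 0 0 0; 0 0 0 0 0"
}}

```text
t: 6.95
tcp_pos: [0.4905, 0.0771, 0.2511]
tool_rot: [0.162, 0.987, 0.0, -0.001]
force: [-0.5, 1.0, 0.1]
finger_gap: -0.002
gripper_force: 0.0
```

```bash
python3 - <<'E'
from h import *
r=readout.sense();print(r["tcp_pos"],r["force"])
s=snap("wrist");cv2.imwrite('pics/wrist2.png',s["pixels"][:,:,::-1])
E
```

```text
[0.49048741 0.0770875  0.25113736] [-0.46681899  0.95472192  0.12993759]
```

View pics/wrist2.png

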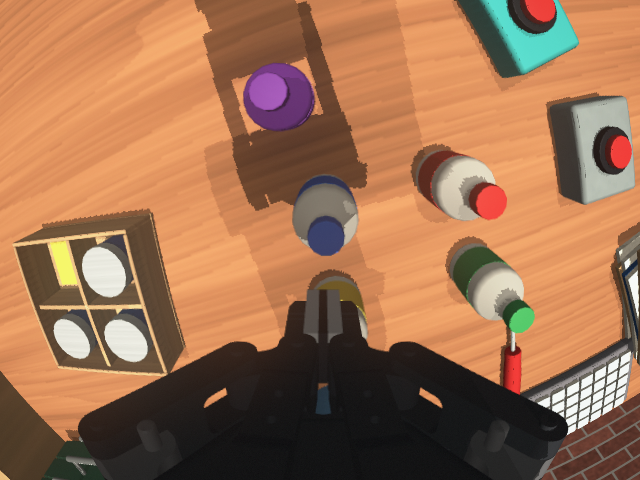

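Wrist view: blue cap at (326,236), directly ahead of the tips; the crate's rim cross is at about (89,306), and the empty bay with the yellow pad is at (62,265).

```bash
python3 - <<'E'
from h import *
W=np.load('pics/wrist.npz')
hsv=cv2.cvtColor(W["pixels"],cv2.COLOR_RGB2HSV);m=cv2.inRange(hsv,(105,120,40),(125,255,255));m[:216]=0;m[258:]=0;m[:,:300]=0;m[:,350:]=0
M=cv2.moments(m,True);u,v=M['m10']/M['m00'],M['m01']/M['m00'];print(u,v,M['m00'],plane(W,u,v,.13,True))
for q in((15,244),(152,212),(183,346),(167,374),(53,367),(89,306),(42,306)): print(q,plane(W,*q,.065,True).round(4))
y=cv2.inRange(hsv,(24,150,80),(34,255,255));y[:230]=0;y[300:]=0;y[:,100:]=0;M=cv2.moments(y,True);print('pad',plane(W,M['m10']/M['m00'],M['m01']/M['m00'],.006,True))
E
```

```text
336.0 251.0 1.0 [0.50311804 0.08348735 0.13      ]
(15, 244) [ 0.4048 -0.268   0.065 ]
(152, 212) [ 0.4372 -0.0695  0.065 ]
(183, 346) [ 0.5773 -0.1061  0.065 ]
(167, 374) [ 0.6074 -0.1458  0.065 ]
(53, 367) [ 0.5671 -0.3222  0.065 ]
(89, 306) [ 0.5036 -0.1973  0.065 ]
(42, 306) [ 0.4852 -0.2733  0.065 ]
pad [ 0.42785396 -0.25448819  0.006     ]
```

```bash
python3 - <<'E'
from h import *
W=np.load('pics/wrist.npz');print(plane(W,326,236,.13,True),plane(W,326,236,.125,True),W["pixels"][236,326])
E
```

```text
[0.49047548 0.08034795 0.13      ] [0.49199399 0.07989351 0.125     ] [ 58  65 105]
```

Emit:
{"method": "send_rows", "body": {
  "commands": "0 0 0.08 0.5 0; 0 0 0 1 0; 0 0 0 1 0; 0 0 0 0.8 0; 0 0 0 0.5 0; 0 0 0 0.2 0; 0 0 0 0.05 0; 0 0 0 0 0; 0 0 0 0 0"
}}

```text
t: 7.75
tcp_pos: [0.4922, 0.0791, 0.1714]
tool_rot: [0.161, 0.987, 0.0, 0.001]
force: [0.5, -0.4, -0.7]
finger_gap: -0.003
gripper_force: 0.0
```

Emit:
{"method": "send_rows", "body": {
  "commands": "0 0 0 0 0; 0 0 0 0 0; 0 0 0 0 0; 0 0 0 0 0; 0 0 0 0 0; 0 0 0 0 0; 0 0 0 0 0; 0 0 0 0 0; 0 0 0 0 0; 0 0 0 0 0; 0 0 0 0 0; 0 0 0 0 0; 0 0 0 0 0; 0 0 0 0 0; 0 0 0 0 0; 0 0 0 0 0; 0 0 0 0 0; 0 0 0 0 0; 0 0 0 0 0; 0 0 0 0 0"
}}

```text
t: 9.42
tcp_pos: [0.4917, 0.0788, 0.171]
tool_rot: [0.162, 0.987, -0.0, 0.0]
force: [0.0, -0.7, 0.2]
finger_gap: -0.0
gripper_force: 0.0
```

Emit:
{"method": "send_rows", "body": {
  "commands": "0 0 0 0 0; 0 0 0 0 0; 0 0 0 0 0; 0 0 0 0 0; 0 0 0 0 0; 0 0 0 0 0"
}}

```text
t: 9.92
tcp_pos: [0.4917, 0.0788, 0.171]
tool_rot: [0.162, 0.987, -0.0, -0.0]
force: [0.7, -0.4, -0.4]
finger_gap: -0.001
gripper_force: 0.0
```

Emit:
{"method": "send_rows", "body": {
  "commands": "0 0 0 -0.5 0; 0 0 0 -1 0; 0 0 0 -1 0; 0 0 0 -0.5 0"
}}

```text
t: 10.25
tcp_pos: [0.4926, 0.0788, 0.2329]
tool_rot: [0.162, 0.987, 0.0, 0.001]
force: [0.5, 0.4, -0.0]
finger_gap: -0.001
gripper_force: 0.0
```

Emit:
{"method": "send_rows", "body": {
  "commands": "0 -0.1 -0.5 0 0; 0 -0.21 -1 0 0; 0 -0.21 -1 0 0; 0 -0.21 -1 0 0; 0 -0.21 -1 0 0; 0 -0.21 -1 0 0; 0 -0.21 -1 0 0; 0 -0.21 -1 0 0; 0 -0.21 -1 0 0; 0 -0.21 -1 0 0; 0 -0.21 -1 0 0; 0 -0.21 -1 0 0; 0 -0.21 -1 0 0; 0 -0.21 -1 0 0; 0 -0.21 -1 0 0; 0 -0.21 -0.8 0 0; 0 -0.1 -0.45 0 0; 0 0 0 0 0; 0 0 0 0 0"
}}

```text
t: 11.83
tcp_pos: [0.454, -0.241, 0.2304]
tool_rot: [0.162, 0.987, 0.001, -0.001]
force: [-0.9, 0.1, -0.6]
finger_gap: -0.004
gripper_force: 0.0
```

```bash
python3 - <<'E'
from h import *
r=readout.sense();print(r["tcp_pos"])
s=snap("wrist");cv2.imwrite('pics/wrist3.png',s["pixels"][:,:,::-1])
E
```

```text
[ 0.45400051 -0.24101116  0.23035134]
```

View pics/wrist3.png

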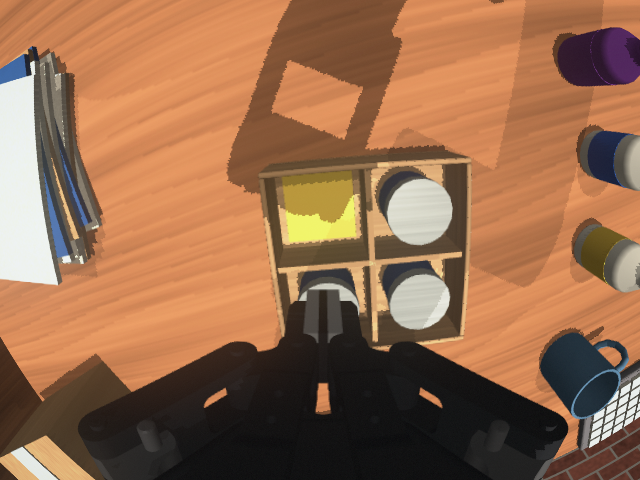

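Wrist view: the empty bay's rim corners are at about (264,176), (371,167), (370,259) and (278,268), and the yellow pad is centred at about (320,208).

```bash
python3 - <<'E'
from h import *
W=np.load('pics/wrist.npz')
P=np.array([plane(W,*q,.065,True) for q in((264,176),(371,167),(370,259),(278,268))]);print(P.round(4),P.mean(0))
print([np.linalg.norm(P[i]-P[i-1]).round(4) for i in range(4)],'pad',plane(W,320,208,.006,True))
E
```

```text
[[ 0.4051 -0.2721  0.065 ]
 [ 0.4252 -0.1904  0.065 ]
 [ 0.4985 -0.2132  0.065 ]
 [ 0.4815 -0.2888  0.065 ]] [ 0.45257493 -0.24112178  0.065     ]
[np.float64(0.0782), np.float64(0.0841), np.float64(0.0767), np.float64(0.0776)] pad [ 0.45703138 -0.2434657   0.006     ]
```

The bay centre comes out at (0.454, -0.242) from three views. Next I'll descend 0.125 m to z ≈ 0.105.

Emit:
{"method": "send_rows", "body": {
  "commands": "0 0 0 0.5 0; 0 0 0 1 0; 0 0 0 1 0; 0 0 0 1 0; 0 0 0 1 0; 0 0 0 0.9 0; 0 0 0 0.5 0; 0 0 0 0.25 0; 0 0 0 0.1 0; 0 0 0 0 0; 0 0 0 0 0"
}}

```text
t: 12.8
tcp_pos: [0.4552, -0.2413, 0.1067]
tool_rot: [0.162, 0.987, -0.0, 0.001]
force: [-0.3, -0.7, -0.3]
finger_gap: 0.0
gripper_force: 0.0
```

Emit:
{"method": "send_rows", "body": {
  "commands": "0 0 0 0 0; 0 0 0 0 0; 0 0 0 0 0; 0 0 0 0 0; 0 0 0 0 0; 0 0 0 0 0; 0 0 0 0 0; 0 0 0 0 0; 0 0 0 0 0; 0 0 0 0 0; 0 0 0 0 0; 0 0 0 0 0; 0 0 0 0 0; 0 0 0 0 0; 0 0 0 0 0; 0 0 0 0 0; 0 0 0 0 0; 0 0 0 0 0; 0 0 0 0 0; 0 0 0 0 0"
}}

```text
t: 14.47
tcp_pos: [0.4547, -0.2411, 0.106]
tool_rot: [0.162, 0.987, 0.0, -0.0]
force: [0.1, 0.9, 0.3]
finger_gap: -0.0
gripper_force: 0.0
```

Emit:
{"method": "send_rows", "body": {
  "commands": "0 0 0 0 0; 0 0 0 0 0; 0 0 0 0 0; 0 0 0 0 0; 0 0 0 0 0; 0 0 0 0 0"
}}

```text
t: 14.97
tcp_pos: [0.4547, -0.2411, 0.106]
tool_rot: [0.162, 0.987, -0.0, -0.0]
force: [0.7, 0.0, 0.6]
finger_gap: -0.002
gripper_force: 0.0
```

```bash
python3 -c "
from station import sign_off
print(sign_off())"
```

```text
the job is handed in; nothing more can be done
None
```

The job is handed in at about 15 s: I pressed the bell fully down (15 N) and let it go, pointed at the blue cap and then the empty bay from about 2 cm above for over 2 s each, and finished still pointing at the bay; the hand-in returned no verdict.

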